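Switch on the last light circuit with its spare key

ROBOT

A 6-joint arm with a two-finger parallel gripper is mounted at the origin on the work surface. World frame = base frame: x ahead of the robot, y to its left, z up, the work surface at z = 0. Lengths are in mm, angles in rad, forces in N, time in s.
With the tool pointing down it reaches from about 325 to 775 mm from the base axis. Payload 9.3 kg.
Tool frame: the origin (TCP) lies between the finger pads; the fingertips stand 11 mm ahead of it and the grasp point (between the pads) lies 8 mm behind it; z points along the fingers, y is the line along which they close (so a half turn about z gives the same grasp; the last joint's range is limited). The gripper opens to 85 mm and grips with 20 to 120 N. Pads are 22 mm wide; open, the fingers measure 114 mm over their backs; the gripper's body (76 mm by 85 mm) begins 54 mm behind the grasp point. The pads swing forward as they close: fully open they stand 13 mm farther back than shut.
Start: joints at [-1.412, 0.259, 0.021, 1.334, 0, 1.418], TCP at [168.718, -523.48, 242.279] pointing down, gripper open.
Joint ranges: [-3.04, 3.04], [-0.91, 1.82], [-1.04, 1.36], [-1.92, 1.95], [-1.52, 1.45], [-3.14, 3.14]. Speed limits (rad/s): [2.22, 2.22, 2.79, 3.14, 3.14, 3.14].

INTERFACE

Orientations are given as a rotation vector (axis times angle).
In Python, from rig import r gives the robot as it stands. The module is installed in compiled form; this text tells all that it offers.
- The arm moves only by the shell command python3 -m creep 'ROWS' [FORCE]. ROWS is JSON, a list that holds one entry, the list of rows, each a list of 7 numbers: the finger opening in mm, from 0 to 85.4, then the shift along the world's x, y, z scaled (see below), then the turn, a rotation vector about the world's x, y, z scaled (see below). In form: [[[fingers, tx, ty, tz, wx, wy, wz], ...]]. A call has 1 to 5 rows; each row is the pose to reach, as a shift and turn from the pose commanded when the call began, turning the shorter way round; what a row does not reach only later rows make up. The controller multiplies each number of a shift by 0.2 m and each number of a turn by 180 degrees. A row lasts 1/8 s, in which the tool goes at most 62.5 mm and 10.7 degrees, less where a joint would pass 70% of its speed; a pose out of reach is approached as far as the arm can. A call with a number of a shift or a turn outside -1 to 1 is refused whole. A call with a gripper value outside its range is refused whole. The fingers move at their own pace and stop on an object; FORCE is the grip in N (left out, the last holds). Time passes only in rows, so rows that repeat a pose let the fingers close. It gives the time, the measured TCP pose, the force, the opening and the grip force at its end, in the units of the state.
- r.read_state(): the state, without advancing time (a new reading comes with each control period).
- r.snapshot(name): name is "scene" or "top"; returns the picture (384x512x3 uint8, red, green, blue); there is no depth.
- r.camera_model(name): a dict with "intrinsics" (3x3 intrinsics, pixels), "R" (3x3) and "t" (3): a world point X has camera coordinates R X + t. Camera axes: x right, y down, z forward; pixel columns grow to the right and rows downward; lengths in mm; the calibration is good to about 2 mm. A picture is of the moment at which its call begins. camera_model takes no time and is no camera call.
- r.finish_job(): hands the job in; it is judged then, once.
The state is a dict: "clock": time; "qpos": joint angles; "joint_vel": joint speeds; "joint_efforts": joint torques, N m; "tool_pos": TCP position; "eef_rot": TCP orientation; "wrist_force": force on the tool from outside, world axes, zero at the start; "wrist_torque": the same for the moment, N m; "opening": finger opening in mm; "grip_force": force on a finger pad.
Only numpy, scipy, OpenCV 4.12 (cv2) and the standard library are available. Lean on these libraries where they do the work, as an engineer would, in place of code of your own. Each camera call takes 0.05 s, during which the arm holds its last target. There are 200 camera calls.

TASK

Two of the three key switches on the sloping desk unit have their keys in and are on; the third is empty. Take the matching spare, the round-bowed key, from the wooden block, push it fully home into the empty switch, and only then turn it clockwise to its stop, a good sixth of a turn, so that it is on like the others. Leave the key in, let go, and leave the other switches, the bar-handled key and the glass and crockery as they are.

Things in the scene. Friction and masses are not known exactly. Their poses are not given: they have to be found in the camera images.
- desk: grey metal desk unit that switches the hall's lights, 200 deep (x) x 400 wide (y), with a face sloping 30 degrees towards the robot, 32 high at the front, 148 at the back; origin on the table under its middle; fixed. Three alike key switches stand in a row on the face, 120 apart, in random order: black base 74 x 74 x 10 and round steel barrel 56 diameter x 44 long, square to the face.
- lock_a_mouth (a point): centre of the outer end of the EMPTY switch's barrel. z points out along the barrel's axis, leaning 30 degrees from vertical towards the robot; x lies along the long side of the key slot and turns with the barrel. The slot is 22 (x) x 10 (y), 40 deep, with a 3 mm lead-in.
- lock_a (a joint): turn of the empty switch's barrel (rad): near 0 (0 to 0.25) = off, with the slot roughly up and down the slope; grows clockwise seen from outside along the barrel's axis; hits its stop at 1.22 = on. A little friction holds it where it is left.
- lock_b_mouth (a point): mouth of one switch that already has its key in (round bow standing 58 mm out of it); axes as for the empty one
- lock_b (a joint): turn of that switch (rad), already on (about 1.2)
- lock_c_mouth (a point): mouth of the other switch that already has its key in (round bow standing 58 mm out of it); axes as for the empty one
- lock_c (a joint): turn of that switch (rad), already on (about 1.2)
- stand: light wood key block, 80 (x) x 170 (y) x 45 high, origin on the table under its middle; fixed. Two keys stand upright in its slots, 45 mm either side of its middle along its y, in random order; the slots run along its y.
- round_key: the spare: steel key 92 long, 0.12 kg. Origin: middle of its collar's underside, which rests on the block, and on the lock's mouth when fully in. z from blade to bow, x along the blade's width. Below: flat blade 20 (x) x 8 (y) x 34 long, last 5 only 15 x 5. Above: collar 26 x 14 x 8, then flat disc bow 52 diameter, 10 thick (y), centred 32 above the origin. Works either way round.
- bar_key: a steel key for something else: a T-shaped handle with a round bar 56 long (x), 12 thick, centred 44 above its collar's underside (origin); collar 26 x 14 x 6; axes as for the round key. It stays in the block.
- tumbler1: clear glass tumbler, 72 dia x 110 high, behind the key stand; origin at the centre of its underside; a bystander
- tumbler2: clear glass tumbler, 68 dia x 90 high, in front of the desk unit; origin at the centre of its underside; a bystander
- mug: white mug, 80 dia x 90 high with a side handle, to the front right of the desk unit; origin at the centre of its underside; a bystander
- bowl: white bowl, 140 dia x 60 high; origin at the centre of its underside; a bystander
- jar: amber jar with steel lid, 70 dia x 100 high; origin at the centre of its underside; a bystander
There are look-alikes about, which are no part of the job. Leave any orange or yellow look-alike of the round_key alone.

How it is judged (in metres and radians):
On the way, in this order (a step that is already met when the one before it is completed fails the run):
1. the round-bowed key is fully home in the empty switch, the switch not yet turned on (distance between round_key and lock_a_mouth below 0.006 m and angle between the z axis of round_key and the z axis of lock_a_mouth, either way round below 0.12 rad and value of joint lock_a below 0.6 rad), for 0.2 s.
2. the switch is turned clockwise to its stop with the key in (distance between round_key and lock_a_mouth below 0.006 m and angle between the z axis of round_key and the z axis of lock_a_mouth, either way round below 0.12 rad and value of joint lock_a above 1.05 rad), for 0.2 s.
At the end, for the whole second after the job is handed in: The round-bowed key rests fully home in the switch that was empty (collar within 6 mm of the mouth, axis within 7 degrees), that switch is turned to at least 1.05 rad (stop at 1.22), the other two switches are still on (above 0.9 rad), and the key is let go and at rest (all of step 2 and value of joint each of lock_b, lock_c above 0.9 rad and linear speed of round_key below 0.02 m/s); the robot touches nothing.
It fails at once if one of the other two switches is turned back (value of joint any of lock_b, lock_c below 0.9 rad).
It fails at once if the bar-handled key is taken out or shifted by more than 25 mm (distance of bar_key from where it was at the start of the episode above 0.025 m).
It fails at once if a glass, jar or piece of crockery is shoved by more than 40 mm or knocked over (distance of any of tumbler1, tumbler2, mug, bowl, jar from where it was at the start of the episode above 0.04 m or angle between any of tumbler1, tumbler2, mug, bowl, jar's own z axis and vertical above 0.5 rad).
It also fails if it takes over 48 s, if anything falls off the work surface, if the arm or the gripper's body presses on something with over 40 N, if the wrist force passes 120 N, or if a joint passes its speed limit or range.

## Working session

There is one attempt and no reset: what is moved stays moved. The work goes in short steps, Python scripts to look and compute and a shell command to move; the robot and the scene stay as the last step left them, time stands still between calls to the robot, and variables do not carry over. Pictures are saved under pics/ and viewed, at most 10 in all, crops included, and the job is handed in when it is done.

```bash
mkdir -p pics
python3 - <<'E'
from rig import r
import cv2
for n in("scene","top"):
    im=r.snapshot(n); cv2.imwrite(f"pics/{n}0.png",im[:,:,::-1]); m=r.camera_model(n); print(n,m)
print(r.read_state())
E
```

```text
scene {'intrinsics': array([[493.34269926,   0.        , 257.02743063],
       [  0.        , 493.34269926, 188.5042059 ],
       [  0.        ,   0.        ,   1.        ]]), 'R': array([[-0.81769369,  0.57562824, -0.0053998 ],
       [ 0.42964049,  0.60401783, -0.67124624],
       [-0.38312672, -0.55119378, -0.74121477]]), 't': array([ 403.73347936, -168.78594238, 1777.58535184])}
top {'intrinsics': array([[478.55714722,   0.        , 256.14768183],
       [  0.        , 478.55714722, 189.72877011],
       [  0.        ,   0.        ,   1.        ]]), 'R': array([[-0.00586433, -0.99995366, -0.00763525],
       [-0.99546994,  0.00656227, -0.09485003],
       [ 0.09489573,  0.00704443, -0.99546229]]), 't': array([  73.30281212,  546.19871829, 1542.25115587])}
{'clock': 0.1, 'qpos': array([-1.41157863e+00,  2.59183273e-01,  2.08580805e-02,  1.33371285e+00,
       -9.77784514e-06,  1.41820457e+00]), 'joint_vel': array([ 1.11324959e-03, -3.30887243e-03,  3.20807162e-03, -1.05238907e-03,
       -1.88845707e-04, -8.01873571e-05]), 'joint_efforts': array([ 5.59159424e-03, -5.56692410e+01,  3.45073557e+01,  1.16273019e-02,
       -2.88558920e-05,  1.85810040e-05]), 'tool_pos': array([ 168.69015189, -523.25095829,  241.70891589]), 'eef_rot': array([-3.10226308e+00, -4.87614617e-01,  2.18121839e-05]), 'wrist_force': array([-0.28925657, -0.1167042 , -0.08491141]), 'wrist_torque': array([-0.02891251,  0.04994678,  0.02516231]), 'grip_force': 0.0, 'opening': 85.03963550706558}
```

View pics/scene0.png

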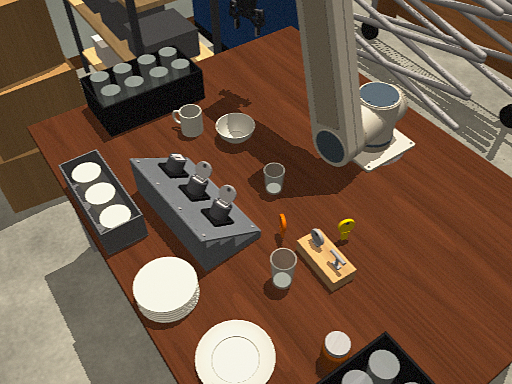

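View pics/top0.png

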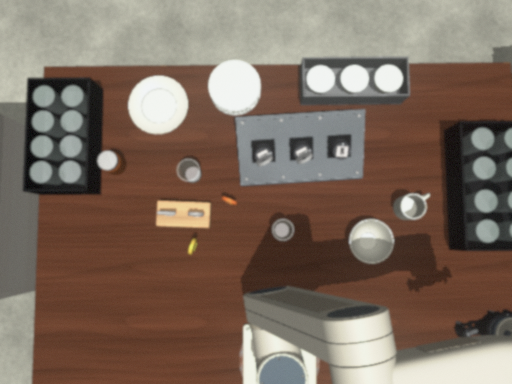

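The empty switch is the right-hand one in the top view, near (342,147). The block is near (183,213), with the round key on its right at (195,213) and the bar key at (168,213). Orange and yellow decoys lie at (229,200) and (193,246). I'll take close crops next.

```bash
cat > h.py <<'E'
import numpy as np,cv2
from rig import r
def ray(n,uv):
    m=r.camera_model(n);R=np.array(m["R"]);K=np.array(m["intrinsics"])
    d=R.T@np.linalg.solve(K,[uv[0],uv[1],1.]);return -R.T@np.array(m["t"]),d/np.linalg.norm(d)
def onz(n,uv,z):
    o,d=ray(n,uv);return o+d*(z-o[2])/d[2]
def proj(n,X):
    m=r.camera_model(n);p=np.array(m["intrinsics"])@(np.array(m["R"])@np.array(X,float)+m["t"]);return p[:2]/p[2]
def tri(a,b):
    (o1,d1),(o2,d2)=ray("top",a),ray("scene",b)
    s=np.linalg.lstsq(np.c_[d1,-d2],o2-o1,rcond=None)[0]
    p,q=o1+d1*s[0],o2+d2*s[1];return (p+q)/2,np.linalg.norm(p-q)
E
python3 - <<'E'
import cv2,numpy as np
t=cv2.imread("pics/top0.png");s=cv2.imread("pics/scene0.png")
c=lambda im,x,y,w,h,k:cv2.resize(im[y:y+h,x:x+w],None,fx=k,fy=k,interpolation=cv2.INTER_CUBIC)
a=np.hstack([c(t,310,125,65,50,6),c(t,145,190,65,50,6)])
b=np.hstack([c(s,150,140,65,50,6),c(s,295,222,65,50,6)])
cv2.imwrite("pics/crop.png",np.vstack([a,b]))
E
```

```text
(no output)
```

View pics/crop.png

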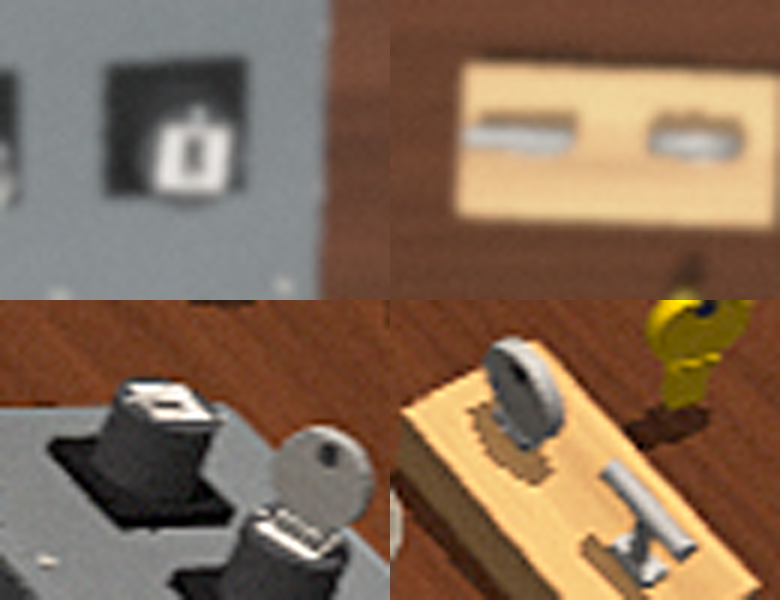

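Run:
```python
from h import *
np.set_printoptions(precision=1,suppress=True)
t=cv2.imread("pics/top0.png");s=cv2.imread("pics/scene0.png")
def show(n,c): print(n,*[np.round(x,1) for x in c])
print("mouth",*tri((341.7,151.2),(178.8,157.5)))
print("roundbow",*tri((196.2,213.3),(317.5,237)))
# block top
h=cv2.cvtColor(t,cv2.COLOR_BGR2HSV);m=cv2.inRange(h,(8,60,140),(28,255,255));m[:,:140]=0;m[:,220:]=0
m=cv2.morphologyEx(m,cv2.MORPH_CLOSE,np.ones((9,9)))
c=max(cv2.findContours(m,0,1)[0],key=cv2.contourArea);
b=cv2.boxPoints(cv2.minAreaRect(c)); w=np.array([onz("top",p,45) for p in b]);print("block",w,w.mean(0))
# empty mouth white plate and black base
g=t[:,:,::-1].astype(int)
x0,y0,x1,y1=320,130,358,170
sub=t[y0:y1,x0:x1]; gr=sub.min(2)
k=(cv2.resize(gr,None,fx=8,fy=8,interpolation=cv2.INTER_CUBIC)>150).astype(np.uint8)
k=cv2.morphologyEx(k,cv2.MORPH_CLOSE,np.ones((25,25)))
k=cv2.morphologyEx(k,cv2.MORPH_OPEN,np.ones((31,31)))
c=max(cv2.findContours(k,0,1)[0],key=cv2.contourArea);re=cv2.minAreaRect(c);b=(cv2.boxPoints(re)+.5)/8-.5+[x0,y0]
print("plate",re,b)
# plane of the mouth: triangulated point, normal (-sin30,0,cos30)
P,_=tri((341.7,151.2),(178.8,157.5));n=np.array([-.5,0,.866])
W=[]
for p in b:
    o,d=ray("top",p);W.append(o+d*((P-o)@n)/(d@n))
W=np.array(W);print(W,W.mean(0))
# desk corners
m=cv2.inRange(h,(90,15,60),(120,90,190));m[:105]=0;m[190:]=0;m[:,:230]=0;m[:,370:]=0
m=cv2.morphologyEx(m,cv2.MORPH_CLOSE,np.ones((35,35)))
c=max(cv2.findContours(m,0,1)[0],key=cv2.contourArea);q=cv2.approxPolyDP(c,5,True)[:,0];print("desk",q)
for p in q: print(p,onz("top",p,32),onz("top",p,148))
```

```text
mouth [ 653.4 -194.1  135.6] 0.41282275677375474
roundbow [467.6 259.9  77.1] 1.6386730720473095
block [[429.5 396.8  45. ]
 [515.  394.7  45. ]
 [507.  217.5  45. ]
 [421.7 220.5  45. ]] [468.3 307.4  45. ]
plate ((177.0, 171.0), (90.0, 94.0), 90.0) [[335.8 145.3]
 [347.6 145.3]
 [347.6 156.6]
 [335.8 156.6]]
[[ 669.8 -174.8  145.1]
 [ 669.6 -210.6  145. ]
 [ 637.9 -213.2  126.7]
 [ 638.1 -177.   126.8]] [ 653.9 -193.9  135.9]
desk [[362 114]
 [238 119]
 [245 173]
 [252 182]
 [360 174]]
[362 114] [ 795.6 -282.    32. ] [ 765.9 -256.6  148. ]
[238 119] [781.9 128.6  32. ] [753.2 123.4 148. ]
[245 173] [601.4 106.1  32. ] [586.2 102.5 148. ]
[252 182] [571.6  83.3  32. ] [558.6  81.5 148. ]
[360 174] [ 595.5 -270.1   32. ] [ 580.8 -245.5  148. ]
```

Run:
```python
from h import *
np.set_printoptions(precision=2,suppress=True)
t=cv2.imread("pics/top0.png");g=cv2.cvtColor(t,cv2.COLOR_BGR2GRAY).astype(float)
# desk back edge: strongest vertical gradient per column near rows 108-124 ; at z=148 ; front edge near 172-192 at z=32
rb=t[:,:,2].astype(float)-t[:,:,0]  # wood is red, desk bluish
for (a,b,z) in((106,126,148),(170,195,32)):
    P=[]
    for c in range(262,335):
        col=rb[a:b,c]; hi,lo=np.percentile(col,90),np.percentile(col,10); on=col>(hi+lo)/2
        i=np.where(np.diff(on.astype(int)))[0]
        if len(i)!=1: continue
        i=i[0]; f=((hi+lo)/2-col[i])/(col[i+1]-col[i]); P.append(onz("top",(c,a+i+f),z))
    P=np.array(P); k,x0=np.polyfit(P[:,1],P[:,0],1);res=P[:,0]-k*P[:,1]-x0
    print("edge z",z,len(P),"yaw deg",-np.degrees(np.arctan(k)),"x0",x0,"std",res.std())
def slot(n,im,c,yaw,rad=12):
    al=np.radians(yaw);ux=np.array([np.cos(al)*.866,np.sin(al)*.866,.5]);nn=np.array([-.5*np.cos(al),-.5*np.sin(al),.866]);vy=np.cross(nn,ux)
    P=np.array([653.7,-194,135.7])
    G=np.arange(-24,24.1,.5);A,B=np.meshgrid(G,G,indexing="ij")
    uv=np.array([[proj(n,P+a*ux+b*vy) for b in G] for a in G]).astype(np.float32)
    I=cv2.remap(im.astype(np.float32),uv[...,0],uv[...,1],cv2.INTER_CUBIC)
    cv2.imwrite(f"pics/rect_{n}.png",cv2.resize(np.clip(I[::-1,::-1],0,255).astype(np.uint8),None,fx=4,fy=4))
    c=(0.,0.)
    for _ in range(6):
        M=(abs(A-c[0])<15)&(abs(B-c[1])<9); top=np.percentile(I[M],85)
        w=np.clip(top-20-I,0,None)*M; w/=w.sum(); c=((w*A).sum(),(w*B).sum())
    C=np.array([[(w*(A-c[0])**2).sum(),(w*(A-c[0])*(B-c[1])).sum()],[0,(w*(B-c[1])**2).sum()]])
    print(n,"centre",P+c[0]*ux+c[1]*vy,c,"ang deg (ccw from upslope)",np.degrees(.5*np.arctan2(2*C[0,1],C[0,0]-C[1,1])),C.ravel())
s=cv2.cvtColor(cv2.imread("pics/scene0.png"),cv2.COLOR_BGR2GRAY)
slot("top",g,None,2.3);slot("scene",s,None,2.3)
a=cv2.imread("pics/rect_top.png");b=cv2.imread("pics/rect_scene.png");cv2.imwrite("pics/rect.png",np.hstack([a,b]))
```

```text
edge z 148 73 yaw deg 2.954735165802641 x0 770.6350214802848 std 0.23122668494336057
edge z 32 73 yaw deg 3.2445224794004672 x0 565.1345111304488 std 0.22474100185001686Traceback (most recent call last):
  File "<stdin>", line 29, in <module>
  File "<stdin>", line 19, in slot
  File "h.py", line 9, in proj
    m=r.camera_model(n);p=np.array(m["intrinsics"])@(np.array(m["R"])@np.array(X,float)+m["t"]);return p[:2]/p[2]
ValueError: time passes only in moves, steps and waits
```

```bash
sed -i 's/^from rig import r$/from rig import r\nfrom functools import cache\ncm=cache(r.camera_model)/; s/r\.camera_model(n)/cm(n)/' h.py
cat > slot.py <<'E'
from h import *
np.set_printoptions(precision=2,suppress=True)
def slot(n,im,yaw=3.1):
    al=np.radians(yaw);ux=np.array([np.cos(al)*.866,np.sin(al)*.866,.5]);nn=np.array([-.5*np.cos(al),-.5*np.sin(al),.866]);vy=np.cross(nn,ux)
    P=np.array([653.7,-194,135.7])
    G=np.arange(-24,24.1,.5);A,B=np.meshgrid(G,G,indexing="ij")
    uv=np.array([[proj(n,P+a*ux+b*vy) for b in G] for a in G]).astype(np.float32)
    I=cv2.remap(im.astype(np.float32),uv[...,0],uv[...,1],cv2.INTER_CUBIC)
    c=(0.,0.)
    for _ in range(6):
        M=(abs(A-c[0])<15)&(abs(B-c[1])<9); top=np.percentile(I[M],85)
        w=np.clip(top-20-I,0,None)*M; w/=w.sum(); c=((w*A).sum(),(w*B).sum())
    C=np.array([[(w*(A-c[0])**2).sum(),(w*(A-c[0])*(B-c[1])).sum()],[0,(w*(B-c[1])**2).sum()]])
    print(n,"centre",P+c[0]*ux+c[1]*vy,c,"ang deg (ccw from upslope)",np.degrees(.5*np.arctan2(2*C[0,1],C[0,0]-C[1,1])),C.ravel())
    return cv2.resize(np.clip(I[::-1,::-1],0,255).astype(np.uint8),None,fx=4,fy=4)
cv2.imwrite("pics/rect.png",np.hstack([slot(n,cv2.imread(f"pics/{n}0.png",0)) for n in("top","scene")]))
E
python3 slot.py
```

```text
top centre [ 658.58 -194.11  138.51] (np.float64(5.619702672440244), np.float64(-0.3726923749579205)) ang deg (ccw from upslope) -2.854142754955463 [61.   -2.49  0.   11.28]
scene centre [ 662.48 -196.47  140.69] (np.float64(9.971638463166641), np.float64(-2.9462146091080967)) ang deg (ccw from upslope) 4.231150477792507 [83.13  5.26  0.   12.43]
```

View pics/rect.png

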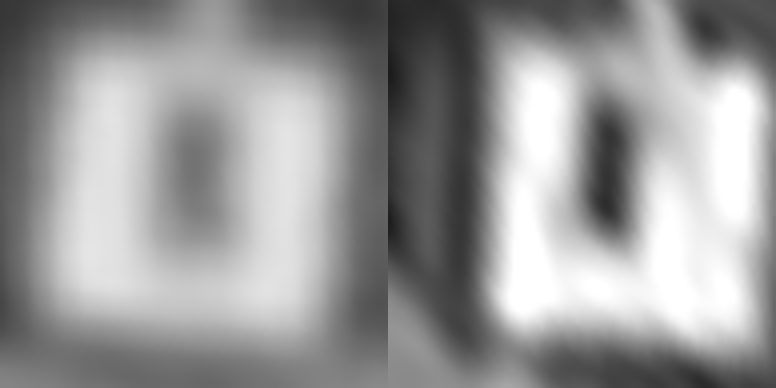

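Run:
```python
from h import *
np.set_printoptions(precision=1,suppress=True)
P=np.array([653.7,-194,135.7]);al=np.radians(3.1);ux=np.array([np.cos(al)*.866,np.sin(al)*.866,.5]);nn=np.array([-.5*np.cos(al),-.5*np.sin(al),.866]);vy=np.cross(nn,ux)
f=lambda n,a,b:proj(n,P+a*ux+b*vy)
print("plate",*tri(f("top",0,0),f("scene",-.75,-5.4)))
print("base",*tri((339.2,146.6),(173.7,170)), "expected mouth",tri((339.2,146.6),(173.7,170))[0]+44*nn)
for p in((237,117),(365,110)): print("back corner",onz("top",p,148))
for p in((241,185.5),(363.5,178.5)): print("front corner",onz("top",p,32))
# other barrels' collars etc: front-left/right dark bases in top
g=cv2.imread("pics/top0.png",0);m=((g<70).astype(np.uint8));m[:130]=0;m[172:]=0;m[:,:245]=0;m[:,360:]=0
n,_,st,ce=cv2.connectedComponentsWithStats(m);print([ (s,c) for s,c in zip(st,ce) if s[4]>60])
```

```text
plate [ 654.1 -194.1  139.6] 2.7041652172909476
base [ 676.4 -194.5   93.1] 2.2385628697841127 expected mouth [ 654.4 -195.7  131.2]
back corner [759.5 126.5 148. ]
back corner [ 778.3 -266.1  148. ]
front corner [560.3 119.3  32. ]
front corner [ 580.6 -281.1   32. ]
[(array([     0,      0,    512,    384, 195913], dtype=int32), array([255.3, 191.7])), (array([328, 135,  23,  22, 252], dtype=int32), array([336.3, 142.4])), (array([290, 138,  22,  22, 225], dtype=int32), array([298.8, 144.3])), (array([252, 140,  23,  22, 217], dtype=int32), array([262.1, 146.1]))]
```

```bash
python3 -m creep '[[[50,0.375,0.98,0,0,0,-0.1535],[50,0.375,0.98,0,0,0,-0.1535],[50,0.375,0.98,0,0,0,-0.1535],[50,0.375,0.98,0,0,0,-0.1535],[50,0.375,0.98,0,0,0,-0.1535]]]' 40
python3 -m creep '[[[50,0.375,0.98,0,0,0,-0.1535],[50,0.375,0.98,0,0,0,-0.1535],[50,0.375,0.98,0,0,0,-0.1535],[50,0.375,0.98,0,0,0,-0.1535],[50,0.375,0.98,0,0,0,-0.1535]]]'
python3 -m creep '[[[50,0.375,0.98,0,0,0,-0.1535],[50,0.375,0.98,0,0,0,-0.1535],[50,0.375,0.98,0,0,0,-0.1535],[50,0.375,0.98,0,0,0,-0.1535],[50,0.375,0.98,0,0,0,-0.1535]]]'
```

```text
clock: 0.72
tool_pos: [244.1, -326.2, 242.6]
eef_rot: [3.13, -0.264, 0.0]
wrist_force: [-0.3, 0.1, 0.3]
opening: 49.9
grip_force: 0.0
clock: 1.35
tool_pos: [317.1, -133.2, 242.3]
eef_rot: [-2.978, 0.992, -0.002]
wrist_force: [0.6, 0.1, -0.1]
opening: 49.7
grip_force: 0.0
clock: 1.98
tool_pos: [166.5, -111.5, 242.5]
eef_rot: [-2.636, 1.624, -0.043]
wrist_force: [-0.6, 0.1, -0.1]
opening: 50.2
grip_force: 0.0
```

```bash
python3 -m creep '[[[50,0,0,0,0,0,0]]]'; python3 -c "
from rig import r;s=r.read_state();print(s['qpos'],s['tool_pos'],s['joint_vel'])"
```

```text
clock: 2.1
tool_pos: [167.4, -111.0, 242.6]
eef_rot: [-2.639, 1.618, -0.044]
wrist_force: [0.9, -0.1, -0.8]
opening: 49.8
grip_force: 0.0
[-1.10104256 -0.39072613 -0.56597275  1.39537683  0.05448493  3.14045867] [ 167.43604622 -111.00795177  242.5639414 ] [ 0.0273117   0.02583007  0.01546314 -0.01850057  0.00677842  0.00140724]
```

```bash
python3 -m creep '[[[50,0.95,0,0,0,0,0.28],[50,0.95,0,0,0,0,0.28],[50,0.95,0,0,0,0,0.28],[50,0.95,0,0,0,0,0.28],[50,0.95,0,0,0,0,0.28]]]'
python3 -m creep '[[[50,0.2,0.9,0,0,0,0.28],[50,0.2,0.9,0,0,0,0.28],[50,0.2,0.9,0,0,0,0.28],[50,0.2,0.9,0,0,0,0.28],[50,0.2,0.9,0,0,0,0.28]]]'
python3 -c "
from rig import r;s=r.read_state();print(s['qpos'],s['tool_pos'],s['joint_vel'])"
```

```text
clock: 2.72
tool_pos: [360.0, -110.2, 241.2]
eef_rot: [-3.069, 0.323, -0.005]
wrist_force: [0.7, -0.2, 1.2]
opening: 49.9
grip_force: 0.0
clock: 3.35
tool_pos: [398.6, 71.4, 241.6]
eef_rot: [-2.918, -1.017, 0.03]
wrist_force: [-0.2, 0.4, -0.1]
opening: 49.9
grip_force: 0.0
[-0.0597103   0.0307622  -0.25833701  1.31938904  0.04043139  2.41042942] [398.60998745  71.40753832 241.55025437] [-0.00269613  0.02670279  0.02988674  0.0421609  -0.03259452 -0.98567943]
```

```bash
cat > go.py <<'E'
from h import *
from scipy.spatial.transform import Rotation as Ro
def go(pos,x,z):
    z=np.array(z,float);z/=np.linalg.norm(z);x=np.array(x,float);x-=z*(x@z);x/=np.linalg.norm(x)
    T=np.c_[x,np.cross(z,x),z];s=r.read_state();C=Ro.from_rotvec(s["eef_rot"])
    w=(Ro.from_matrix(T)*C.inv()).as_rotvec();d=np.array(pos)-s["tool_pos"]
    print("shift",np.round(d/200,4),"turn",np.round(w/np.pi,4),"q",np.round(s["qpos"],2),"F",np.round(s["wrist_force"],1))
E
python3 -m creep '[[[50,0,0,0,0,0,0],[50,0,0,0,0,0,0]]]'; python3 -c "
from go import *
a=np.radians(87.4);go([467,261.5,150],[np.cos(a),np.sin(a),0],[0,0,-1])"
```

```text
clock: 3.6
tool_pos: [398.0, 69.6, 242.0]
eef_rot: [-2.924, -0.999, 0.029]
wrist_force: [-0.4, 0.0, -0.8]
opening: 49.8
grip_force: 0.0
shift [ 0.3452  0.9597 -0.4598] turn [-0.008  -0.0161  0.276 ] q [-0.06  0.03 -0.26  1.32  0.04  2.42] F [-0.4  0.  -0.8]
```

```bash
python3 -m creep '[[[50,0.345,0.96,0,-0.008,-0.016,0.276],[50,0.345,0.96,-0.2,-0.008,-0.016,0.276],[50,0.345,0.96,-0.4,-0.008,-0.016,0.276],[50,0.345,0.96,-0.46,-0.008,-0.016,0.276],[50,0.345,0.96,-0.46,-0.008,-0.016,0.276]]]'
python3 -m creep '[[[50,0,0,0,0,0,0],[50,0,0,0,0,0,0]]]'
python3 - <<'E'
from go import *
a=np.radians(87.4);go([467,261.5,70],[np.cos(a),np.sin(a),0],[0,0,-1])
im=[r.snapshot(n)[:,:,::-1] for n in("top","scene")]
for n,i in zip(("top1","scene1"),im): cv2.imwrite(f"pics/{n}.png",i)
c=lambda im,x,y,w,h,k:cv2.resize(im[y:y+h,x:x+w],None,fx=k,fy=k,interpolation=cv2.INTER_CUBIC)
cv2.imwrite("pics/c1.png",np.hstack([c(im[0],140,170,100,100,4),c(im[1],270,180,100,100,4)]))
E
```

```text
clock: 4.22
tool_pos: [465.7, 262.6, 146.9]
eef_rot: [-2.262, -2.177, 0.007]
wrist_force: [-0.1, -0.0, 0.3]
opening: 50.1
grip_force: 0.0
clock: 4.47
tool_pos: [466.9, 261.0, 150.8]
eef_rot: [2.273, 2.168, 0.001]
wrist_force: [-0.6, -0.5, 1.0]
opening: 50.2
grip_force: 0.0
shift [ 0.0007  0.0026 -0.4039] turn [-0.0001  0.0003  0.0006] q [ 0.35  0.28 -0.19  1.1   0.    1.97] F [-0.6 -0.5  1. ]
```

View pics/c1.png

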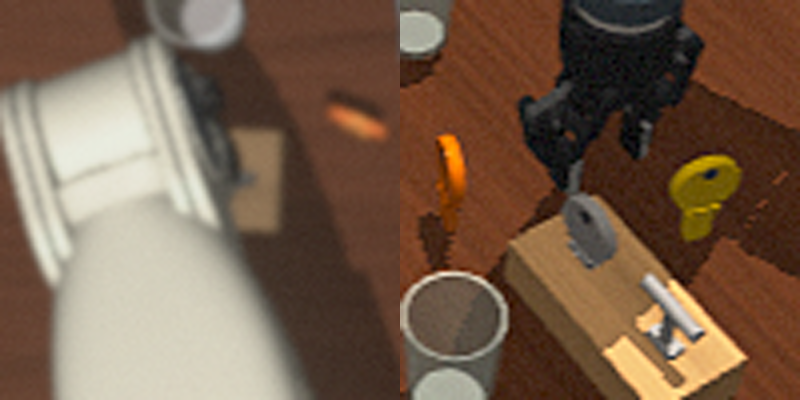

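The gripper stands above the round key's bow in the scene crop, with fingertips near (570,185) and (640,140) and the bow near (590,228). I'll go down and grip.

```bash
python3 -c "
from h import *
print(proj('scene',[467,261,139]),proj('scene',[467,261,77]),proj('top',[467,261,77]))"
python3 -m creep '[[[50,0,0,-0.2,0,0,0],[50,0,0,-0.35,0,0,0],[50,0,0,-0.40,0,0,0],[50,0,0,-0.40,0,0,0],[50,0,0,-0.40,0,0,0]]]'
python3 -m creep '[[[4,0,0,0,0,0,0],[4,0,0,0,0,0,0],[4,0,0,0,0,0,0],[4,0,0,0,0,0,0],[4,0,0,0,0,0,0]]]' 70
```

```text
[319.56645642 223.61386752] [317.62843154 237.1487407 ] [195.68156076 213.69961015]
clock: 5.2
tool_pos: [467.2, 261.5, 71.6]
eef_rot: [2.268, 2.172, 0.003]
wrist_force: [0.0, -0.4, 0.0]
opening: 49.9
grip_force: 0.0
clock: 5.82
tool_pos: [467.0, 261.4, 70.8]
eef_rot: [2.268, 2.172, 0.002]
wrist_force: [1.6, -0.8, 5.7]
opening: 9.4
grip_force: 69.9
```

```bash
python3 -m creep '[[[4,0,0,0.2,0,0,0],[4,0,0,0.45,0,0,0],[4,0,0,0.75,0,0,0],[4,0,0,0.98,0,0,0],[4,0,0,0.98,0,0,0]]]'
cat > lock.py <<'E'
from go import *
import sys
al=np.radians(3.1);n=np.array([-.5*np.cos(al),-.5*np.sin(al),.866]);ux=np.array([np.cos(al)*.866,np.sin(al)*.866,.5])
M=np.array([653,-195,136.5])
def tgt(k,th,dx=0,M=M): # TCP k mm above mouth, th deg clockwise
    x=Ro.from_rotvec(-n*np.radians(th)).apply(-ux); go(M+k*n+dx*x,x,-n)
if __name__=="__main__": tgt(float(sys.argv[1]),float(sys.argv[2]))
E
python3 lock.py 110 5
```

```text
clock: 6.45
tool_pos: [467.1, 261.7, 269.3]
eef_rot: [2.267, 2.172, 0.007]
wrist_force: [-0.3, -0.8, -2.1]
opening: 9.5
grip_force: 71.7
shift [ 0.655  -2.2982 -0.1877] turn [-0.1258 -0.1364  0.49  ] q [0.35 0.22 0.04 1.38 0.   1.97] F [-0.3 -0.8 -2.1]
```

```bash
python3 -m creep '[[[4,0.1,-0.77,0.05,-0.042,-0.0455,0.1633],[4,0.1,-0.77,0.05,-0.042,-0.0455,0.1633],[4,0.1,-0.77,0.05,-0.042,-0.0455,0.1633],[4,0.1,-0.77,0.05,-0.042,-0.0455,0.1633],[4,0.1,-0.77,0.05,-0.042,-0.0455,0.1633]]]'
python3 -m creep '[[[4,0.1,-0.77,0,-0.042,-0.0455,0.1633],[4,0.1,-0.77,0,-0.042,-0.0455,0.1633],[4,0.1,-0.77,0,-0.042,-0.0455,0.1633],[4,0.1,-0.77,0,-0.042,-0.0455,0.1633],[4,0.1,-0.77,0,-0.042,-0.0455,0.1633]]]'
python3 -m creep '[[[4,0.1,-0.77,0,-0.042,-0.0455,0.1633],[4,0.1,-0.77,0,-0.042,-0.0455,0.1633],[4,0.1,-0.77,0,-0.042,-0.0455,0.1633],[4,0.1,-0.77,0,-0.042,-0.0455,0.1633],[4,0.1,-0.77,0,-0.042,-0.0455,0.1633]]]'
python3 lock.py 110 5
```

```text
clock: 7.08
tool_pos: [485.9, 107.6, 275.3]
eef_rot: [1.545, 2.515, 0.017]
wrist_force: [0.9, -0.1, -1.3]
opening: 9.5
grip_force: 71.6
clock: 7.7
tool_pos: [506.3, -46.5, 275.5]
eef_rot: [0.79, 2.657, 0.033]
wrist_force: [0.0, 0.5, -1.2]
opening: 9.2
grip_force: 71.7
clock: 8.32
tool_pos: [526.7, -200.6, 275.4]
eef_rot: [0.05, 2.618, 0.047]
wrist_force: [0.7, 0.0, -1.7]
opening: 9.2
grip_force: 71.7
shift [ 0.3569  0.013  -0.2181] turn [0.0003 0.0001 0.0016] q [-0.69  0.   -0.32  0.84  0.34 -0.58] F [ 0.7  0.  -1.7]
```

```bash
python3 -m creep '[[[4,0.2,0.01,-0.1,0,0,0.0015],[4,0.357,0.013,-0.218,0,0,0.0015],[4,0.357,0.013,-0.218,0,0,0.0015],[4,0.357,0.013,-0.218,0,0,0.0015]]]'
python3 lock.py 75 5
python3 - <<'E'
from h import *
im=[r.snapshot(n)[:,:,::-1] for n in("top","scene")]
c=lambda im,x,y,w,h,k:cv2.resize(im[y:y+h,x:x+w],None,fx=k,fy=k,interpolation=cv2.INTER_CUBIC)
for n,i in zip(("top2","scene2"),im): cv2.imwrite(f"pics/{n}.png",i)
cv2.imwrite("pics/c2.png",np.hstack([c(im[0],310,120,65,95,6),c(im[1],150,105,65,95,6)]))
E
```

```text
clock: 8.82
tool_pos: [598.1, -196.6, 232.8]
eef_rot: [0.039, 2.617, 0.047]
wrist_force: [0.3, 0.2, -0.8]
opening: 8.7
grip_force: 71.4
shift [ 0.0874 -0.0023 -0.1568] turn [ 0.0009  0.0006 -0.0009] q [-0.59  0.13 -0.3   0.71  0.3  -0.49] F [ 0.3  0.2 -0.8]
```

View pics/c2.png

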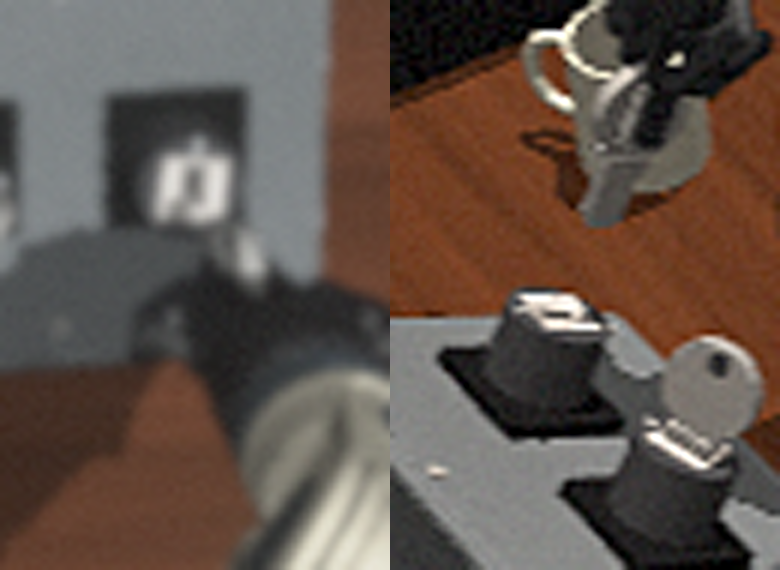

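The key hangs in the gripper, with its tip near (186,142) in the scene picture. The slot is visible near (341,151) in the top view. I'll compare the tip with where it should project.

Run:
```python
from lock import *
s=r.read_state();R=Ro.from_rotvec(s["eef_rot"]).as_matrix()
for nm,d,x in(("tip",59.8,0),("tip+x",59.8,7.5),("tip-x",59.8,-7.5),("bow centre",-6,0),("bow top",-32,0),("collar+",25.8,13),("collar-",25.8,-13)):
    X=s["tool_pos"]+R@[x,0,d];a,b=proj("top",X),proj("scene",X)
    print(nm,X.round(1),"topcrop",((a-[310,120])*6).round(),"scenecrop",((b-[150,105])*6+[390,0]).round())
for nm,X in(("mouth",M),("bow centre if home",M+32*n)): print(nm,((proj("top",X)-[310,120])*6).round(),((proj("scene",X)-[150,105])*6+[390,0]).round())
```

```text
tip [ 627.8 -196.   182. ] topcrop [211. 221.] scenecrop [594. 227.]
tip+x [ 621.3 -195.7  178.2] topcrop [210. 236.] scenecrop [606. 228.]
tip-x [ 634.3 -196.3  185.7] topcrop [213. 207.] scenecrop [582. 227.]
bow centre [ 594.8 -197.6  238.9] topcrop [238. 271.] scenecrop [637. 116.]
bow top [ 581.7 -198.2  261.3] topcrop [249. 292.] scenecrop [655.  70.]
collar+ [ 599.5 -196.4  204.8] topcrop [222. 271.] scenecrop [637. 172.]
collar- [ 622.  -197.3  217.9] topcrop [228. 221.] scenecrop [595. 169.]
mouth [192. 187.] [563. 313.]
bow centre if home [204. 209.] [583. 260.]
```

Run:
```python
from lock import *
s=r.read_state();R=Ro.from_rotvec(s["eef_rot"]).as_matrix()
im=cv2.imread("pics/scene2.png");k=10;x0,y0=165,100
c=cv2.resize(im[y0:y0+55,x0:x0+40],None,fx=k,fy=k,interpolation=cv2.INTER_CUBIC);o=c.copy()
P=lambda x,y,d:tuple(int(v) for v in ((proj("scene",s["tool_pos"]+R@[x,y,d])-[x0,y0]+.5)*k))
def poly(pts): cv2.polylines(o,[np.array([P(*p) for p in pts])],True,(0,255,0),1)
for y in(-4,4): poly([(-10,y,25.8),(10,y,25.8),(10,y,54.8),(7.5,y,54.8),(7.5,y,59.8),(-7.5,y,59.8),(-7.5,y,54.8),(-10,y,54.8)])
poly([(-13,7,25.8),(13,7,25.8),(13,7,17.8),(-13,7,17.8)])
for y in(-5,5): poly([(26*np.cos(t),y,-6.2+26*np.sin(t)) for t in np.linspace(0,6.28,40)])
cv2.imwrite("pics/c3.png",np.hstack([c,o]))
```

```text
(no output)
```

View pics/c3.png

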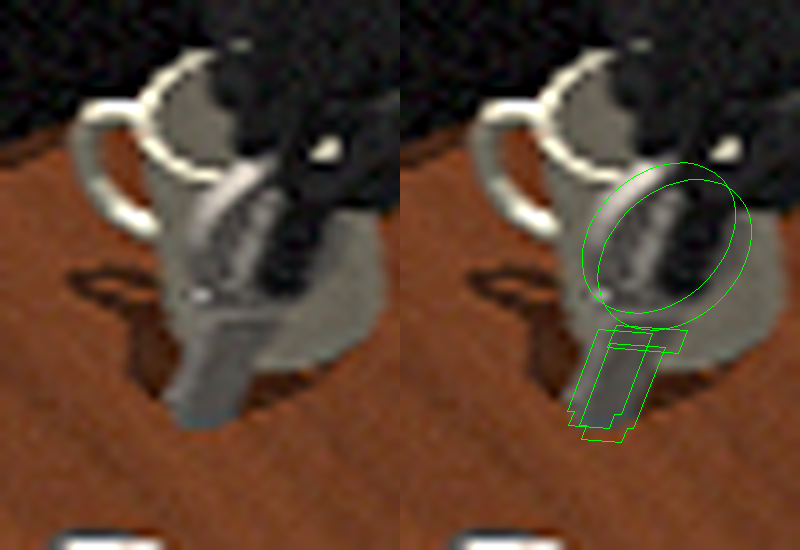

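Overlay and key agree to about a pixel, so the key is held straight. I'll move down to just above the mouth.

```bash
python3 -m creep '[[[4,0.06,0,-0.11,0.001,0.0005,-0.001],[4,0.12,0,-0.213,0.001,0.0005,-0.001],[4,0.12,0,-0.213,0.001,0.0005,-0.001],[4,0.12,0,-0.213,0.001,0.0005,-0.001]]]'
python3 lock.py 62 5
python3 - <<'E'
from h import *
im=[r.snapshot(n)[:,:,::-1] for n in("top","scene")]
c=lambda im,x,y,w,h,k:cv2.resize(im[y:y+h,x:x+w],None,fx=k,fy=k,interpolation=cv2.INTER_CUBIC)
cv2.imwrite("pics/c4.png",np.hstack([c(im[0],320,125,40,55,9),c(im[1],155,115,48,55,9)]))
E
```

```text
clock: 9.43
tool_pos: [621.7, -198.3, 191.5]
eef_rot: [0.045, 2.616, 0.047]
wrist_force: [0.9, 0.4, -1.2]
opening: 9.2
grip_force: 71.6
shift [ 0.0017  0.0082 -0.0066] turn [0.0004 0.0007 0.0005] q [-0.57  0.19 -0.33  0.61  0.29 -0.46] F [ 0.9  0.4 -1.2]
```

View pics/c4.png

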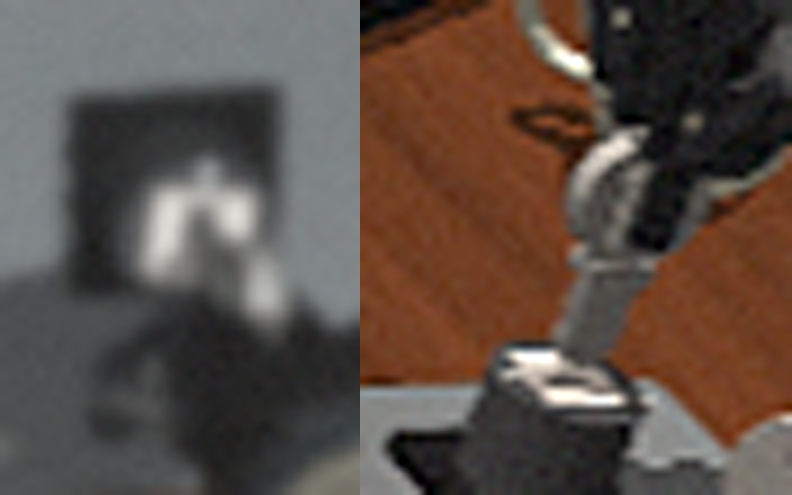

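Top view: the blade lines up with the slot, which is near (203,225) in the crop. Scene view: the tip, near (580,355), is just above the slot. I'll start the insertion and watch the force.

```bash
python3 -m creep '[[[4,0.012,0.008,-0.024,0,0,0],[4,0.022,0.009,-0.041,0,0,0],[4,0.032,0.009,-0.058,0,0,0],[4,0.032,0.009,-0.058,0,0,0]]]'
python3 lock.py 40 5
```

```text
clock: 10.02
tool_pos: [628.8, -196.4, 182.2]
eef_rot: [0.044, 2.613, 0.046]
wrist_force: [-18.1, 4.0, 25.7]
opening: 9.3
grip_force: 76.6
shift [ 0.0214  0.0014 -0.0555] turn [0.0008 0.0019 0.0003] q [-0.56  0.21 -0.34  0.58  0.29 -0.46] F [-18.1   4.   25.7]
```

```bash
cat > st.py <<'E'
from lock import *
s=r.read_state();v=np.cross(n,ux);d=s["tool_pos"]-M;F=s["wrist_force"];T=s["wrist_torque"];p=lambda a:np.round([a@ux,a@v,a@n],2)
print("pos u,v,n",p(d),"F",p(F),"T",p(T),"q6",s["qpos"][5].round(3))
E
python3 st.py
python3 -m creep '[[[4,-0.006,0.006,-0.004,0,0,0],[4,-0.006,0.006,-0.004,0,0,0],[4,-0.006,0.006,-0.004,0,0,0]]]'; python3 st.py
```

```text
pos u,v,n [ 1.840e+00 -4.000e-02  5.175e+01] F [-2.6   4.99 31.15] T [ 1.3   1.48 -0.01] q6 -0.456
clock: 10.4
tool_pos: [628.4, -196.0, 182.2]
eef_rot: [0.044, 2.611, 0.044]
wrist_force: [-15.0, 0.9, 24.8]
opening: 9.1
grip_force: 76.2
pos u,v,n [ 1.5   0.31 51.92] F [-0.56  1.68 28.97] T [0.5  0.72 0.05] q6 -0.455
```

```bash
python3 -m creep '[[[4,-0.009,0.0045,-0.005,0,0,0],[4,-0.009,0.0045,-0.005,0,0,0],[4,-0.009,0.0045,-0.005,0,0,0]]]'; python3 st.py
```

```text
clock: 10.78
tool_pos: [627.8, -195.8, 182.1]
eef_rot: [0.043, 2.608, 0.042]
wrist_force: [-8.7, -0.5, 24.1]
opening: 9.0
grip_force: 75.6
pos u,v,n [ 0.95  0.54 52.15] F [ 4.450e+00 -1.000e-02  2.522e+01] T [-0.13 -0.52  0.04] q6 -0.455
```

Run:
```python
from lock import *
s=r.read_state();R=Ro.from_rotvec(s["eef_rot"]).as_matrix()
k=10;out=[]
for nm,x0,y0,w in(("scene",165,118,36),("top",322,130,36)):
    im=r.snapshot(nm)[:,:,::-1].copy();cv2.imwrite(f"pics/{nm}5.png",im)
    c=cv2.resize(im[y0:y0+56,x0:x0+w] if nm=="scene" else im[y0:y0+56,x0:x0+w],None,fx=k,fy=k,interpolation=cv2.INTER_CUBIC);o=c.copy()
    pr=lambda X:tuple(int(v) for v in ((proj(nm,X)-[x0,y0]+.5)*k))
    P=lambda x,y,d:pr(s["tool_pos"]+R@[x,y,d])
    for y in(-4,4): cv2.polylines(o,[np.array([P(*p) for p in[(-10,y,25.8),(10,y,25.8),(10,y,54.8),(7.5,y,54.8),(7.5,y,59.8),(-7.5,y,59.8),(-7.5,y,54.8),(-10,y,54.8)]])],True,(0,255,0),1)
    v=np.cross(n,ux)
    cv2.polylines(o,[np.array([pr(M+28*(np.cos(t)*ux+np.sin(t)*v)) for t in np.linspace(0,6.28,40)])],True,(0,0,255),1)
    cv2.polylines(o,[np.array([pr(M+28*(np.cos(t)*ux+np.sin(t)*v)-44*n) for t in np.linspace(0,6.28,40)])],True,(255,0,255),1)
    out+=[o] if nm=="top" else [c,o]
cv2.imwrite("pics/c5.png",cv2.resize(np.hstack(out),None,fx=.74,fy=.74))
```

```text
(no output)
```

View pics/c5.png

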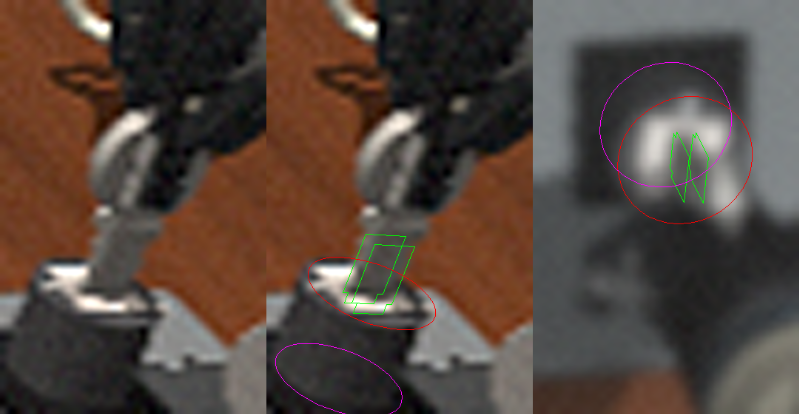

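The key hasn't entered: its blade still stands its full length above the plate. In the scene crop the tip is near (105,295), on the surface, and the key has slid up a few mm in the grip. I'll tighten the grip, lighten the push and feel along the slope for the slot.

```bash
python3 -m creep '[[[4,0.008,0.0006,0.0115,0,0,0],[4,0.008,0.0006,0.0115,0,0,0]]]' 115 >/dev/null; python3 st.py
python3 -m creep '[[[4,0.0065,0.0004,0.0038,0,0,0],[4,0.0065,0.0004,0.0038,0,0,0]]]' >/dev/null; python3 st.py
python3 -m creep '[[[4,0.0065,0.0004,0.0038,0,0,0],[4,0.0065,0.0004,0.0038,0,0,0]]]' >/dev/null; python3 st.py
python3 -m creep '[[[4,0.0065,0.0004,0.0038,0,0,0],[4,0.0065,0.0004,0.0038,0,0,0]]]' >/dev/null; python3 st.py
```

```text
pos u,v,n [ 1.49  0.62 52.39] F [ 0.44 -3.32 21.36] T [-0.62  0.64 -0.  ] q6 -0.454
pos u,v,n [ 1.86  0.62 52.27] F [-3.02 -2.31 23.53] T [-0.68  1.53  0.03] q6 -0.452
pos u,v,n [ 2.39  0.7  52.1 ] F [-6.51 -3.63 24.13] T [-0.78  2.34  0.04] q6 -0.451
pos u,v,n [ 2.8   0.72 51.9 ] F [-9.58 -3.32 26.66] T [-0.88  3.28  0.01] q6 -0.45
```

Run:
```python
from lock import *
for tp,rv,nm,obs in(([598.1,-196.6,232.8],[.039,2.617,.047],"c3",None),([621.7,-198.3,191.5],[.045,2.616,.047],"c4",(179.4,154.4)),([627.8,-195.8,182.1],[.043,2.608,.042],"c5",(178.7,157.4))):
    R=Ro.from_rotvec(rv).as_matrix()
    print(nm,"pred tip",proj("scene",np.array(tp)+R@[0,0,59.8]),"collar",proj("scene",np.array(tp)+R@[0,0,25.8]),"obs tip",obs)
v=np.cross(n,ux)
print("M",proj("scene",M),proj("top",M))
b=cv2.imread("pics/scene0.png",0)[148:168,166:192];print(b)
c=cv2.imread("pics/scene5.png",0)[148:168,166:192];print(c)
```

```text
c3 pred tip [184.16386369 143.32783266] collar [187.81367555 133.77740291] obs tip None
c4 pred tip [178.75328156 155.83460112] collar [182.31127034 146.55481755] obs tip (179.4, 154.4)
c5 pred tip [177.63787481 159.22060874] collar [181.26813052 150.01394354] obs tip (178.7, 157.4)
M [178.79660153 157.0969566 ] [342.08201501 151.21169218]
[[ 68  75  69  72  74  74  75  75  71  70  73  72  69  63  70  75  74  80
   79  80  78  76  72  77  73  76]
 [ 72  73  71  71  73  68  77  73  75  79  78  72  74  68  70  70  78  71
   81  81  77  83  78  67  79  81]
 [ 66  71  74  75  74  78  71  74  74  77  72  70  75  67  69  75  71  70
   78  75  81  82  78  76  74  77]
 [ 77  71  70  70  73  75  72  74  71  80  80  76  74  75  75  71  64  69
   71  72  78  76  80  79  75  73]
 [ 79  68  73  67  69  73  72  68  71  68  63  74  68  69  70  73  66  75
   75  70  76  82  81  75  77  74]
 [ 83  77  73  76  73  72  69  60  60  62  66  72  59  53  63  64  69  67
   71  80  78  73  83  81  75  76]
 [ 80  81  78  82  80 148 248 255 255 255 249 213 221 235 188  95  63  73
   68  71  66  75  72  80  77 
[... 2903 characters left out ...]
95  94  95
   93  70 104 146 137 140 147 129]
 [ 74  67  57  58  53  57  55  51  53  43  44  39  38  37  41  49  47  36
   14  79 128 144 142 138 138 146]
 [ 37  58  50  51  53  54  54  44  46  47  47  50  38  33  34  35  21  36
   13 106 150 138 141 142 142 144]
 [ 52  55  53  54  58  42  53  48  40  53  47  42  51  35  38  37  34  22
   31 110 147 140 139 137 142 139]
 [ 55  58  53  52  57  51  55  49  46  53  48  44  39  39  35  33  23  24
   83 139 144 143 141 139 145 146]
 [ 58  53  52  55  53  51  49  48  49  45  45  39  40  40  31  31  22  23
  118 160 150 145 144 118  60 114]
 [ 57  55  53  55  53  55  49  42  41  39  38  38  42  34  38  35  38  35
   64  69  60 113 160 124  64  71]]
```

```bash
python3 -m creep '[[[4,-0.01,0,0.017,0,0,0],[4,-0.01,0,0.017,0,0,0],[4,-0.01,0,0.017,0,0,0]]]' >/dev/null; python3 st.py
python3 - <<'E'
from lock import *
v=np.cross(n,ux);tgt(54.5,5,0,M+2.5*ux-2.5*v);tgt(54.5,5,0,M+2.5*ux+2.5*v)
E
```

```text
pos u,v,n [ 3.18  2.58 53.51] F [-1.35  0.73 -0.96] T [-0.03  0.5  -0.03] q6 -0.451
shift [-0.004  -0.0256  0.0026] turn [0.0002 0.0003 0.0003] q [-0.55  0.2  -0.33  0.59  0.29 -0.45] F [-0.7  0.7 -1.5]
shift [-0.0054 -0.0007  0.0026] turn [0.0002 0.0003 0.0003] q [-0.55  0.2  -0.33  0.59  0.29 -0.45] F [-0.7  0.7 -1.5]
```

```bash
python3 -m creep '[[[4,0.004,0,-0.007,0,0,0],[4,0.007,0,-0.012,0,0,0],[4,0.007,0,-0.012,0,0,0]]]' >/dev/null; python3 st.py
python3 -m creep '[[[4,-0.008,0,0.014,0,0,0],[4,-0.012,-0.0255,0.015,0,0,0],[4,-0.012,-0.0255,0.015,0,0,0]]]' >/dev/null; python3 st.py
python3 -m creep '[[[4,0.006,0,-0.010,0,0,0],[4,0.009,0,-0.0155,0,0,0],[4,0.009,0,-0.0155,0,0,0]]]' >/dev/null; python3 st.py
```

```text
pos u,v,n [ 3.99  2.1  51.07] F [ 1.6  -1.98  0.3 ] T [-0.32 -0.09 -0.03] q6 -0.45
pos u,v,n [ 1.98 -1.79 54.74] F [0.58 4.79 0.46] T [ 1.27  0.28 -0.03] q6 -0.461
pos u,v,n [ 2.43 -1.78 52.92] F [-5.47  7.75 21.27] T [ 1.89  1.61 -0.1 ] q6 -0.459
```

```bash
python3 -m creep '[[[4,-0.007,0.003,0.014,0,0,0],[4,0.0035,0.0125,0.018,0,0,0],[4,0.0035,0.0125,0.018,0,0,0]]]' >/dev/null; python3 st.py
python3 -m creep '[[[4,0.006,0,-0.010,0,0,0],[4,0.0125,0.0007,-0.0217,0,0,0],[4,0.0125,0.0007,-0.0217,0,0,0]]]' >/dev/null; python3 st.py
```

```text
pos u,v,n [ 4.97 -0.49 53.89] F [-1.51  0.79 -1.27] T [-0.01  0.61 -0.03] q6 -0.454
pos u,v,n [ 4.62 -0.08 48.62] F [ 0.11  2.28 -1.96] T [0.42 0.54 0.  ] q6 -0.452
```

```bash
python3 -m creep '[[[4,0.008,0.001,-0.014,0,0,0],[4,0.0175,0.002,-0.030,0,0,0],[4,0.0175,0.002,-0.030,0,0,0]]]' >/dev/null; python3 st.py
```

```text
pos u,v,n [4.750e+00 1.000e-02 4.173e+01] F [-1.34  0.81 -2.2 ] T [0.27 0.55 0.  ] q6 -0.448
```

```bash
python3 -m creep '[[[4,0.009,0.001,-0.015,0,0,0],[4,0.0175,0.001,-0.030,0,0,0],[4,0.0175,0.001,-0.030,0,0,0]]]' >/dev/null; python3 st.py
```

```text
pos u,v,n [4.790e+00 1.000e-02 3.483e+01] F [ 0.01  1.72 -2.31] T [ 0.27  0.51 -0.  ] q6 -0.444
```

```bash
python3 -m creep '[[[4,0.0075,0.0005,-0.013,0,0,0],[4,0.015,0.001,-0.026,0,0,0],[4,0.015,0.001,-0.026,0,0,0]]]' >/dev/null; python3 st.py
python3 -m creep '[[[4,0.005,0,-0.009,0,0,0],[4,0.0075,0,-0.013,0,0,0],[4,0.0075,0,-0.013,0,0,0]]]' >/dev/null; python3 st.py
```

```text
pos u,v,n [4.820e+00 1.000e-02 2.888e+01] F [ 0.1   1.27 -1.46] T [ 0.19  0.61 -0.05] q6 -0.441
pos u,v,n [ 4.96  0.   26.09] F [-0.61  1.01 -2.27] T [0.39 0.51 0.07] q6 -0.44
```

```bash
python3 -m creep '[[[4,0.005,0,-0.0087,0,0,0],[4,0.005,0,-0.0087,0,0,0],[4,0.005,0,-0.0087,0,0,0]]]' >/dev/null; python3 st.py
python3 -m creep '[[[4,0.005,0,-0.0087,0,0,0],[4,0.005,0,-0.0087,0,0,0],[4,0.005,0,-0.0087,0,0,0]]]' >/dev/null; python3 st.py
```

```text
pos u,v,n [ 5.14 -0.03 24.63] F [-1.77  2.3   4.63] T [ 0.71  0.76 -0.04] q6 -0.439
pos u,v,n [ 5.27 -0.05 24.32] F [-7.05  5.63 27.61] T [ 1.13  1.96 -0.02] q6 -0.438
```

The key bottoms at 24.5 mm, which is its collar height in the grip, and the push rises to 27 N. It is home. I'll ease the push and turn clockwise in stages.

```bash
python3 -m creep '[[[4,-0.002,0,0.0035,0,0,0],[4,-0.002,0,0.0035,0,0,0]]]' >/dev/null; python3 st.py
python3 -m creep '[[[4,0,0,0,0.022,0.0012,-0.0385],[4,0,0,0,0.0444,0.0024,-0.077],[4,0,0,0,0.0444,0.0024,-0.077],[4,0,0,0,0.0444,0.0024,-0.077]]]' >/dev/null; python3 st.py
```

```text
pos u,v,n [ 5.24 -0.04 24.45] F [-6.07  4.31 17.93] T [ 1.    1.46 -0.06] q6 -0.438
pos u,v,n [ 5.28 -0.37 24.47] F [-6.18  2.59 18.79] T [0.66 1.46 0.03] q6 -0.159
```

```bash
for i in 1; do python3 -m creep '[[[4,0,0,0,0.022,0.0012,-0.0385],[4,0,0,0,0.0444,0.0024,-0.077],[4,0,0,0,0.0444,0.0024,-0.077]]]' >/dev/null; python3 st.py; done
python3 -m creep '[[[4,0,0,0,0.022,0.0012,-0.0385],[4,0,0,0,0.0444,0.0024,-0.077],[4,0,0,0,0.0444,0.0024,-0.077]]]' >/dev/null; python3 st.py
```

```text
pos u,v,n [ 5.   -0.66 24.47] F [-7.33  2.34 18.32] T [0.35 1.79 0.02] q6 0.123
pos u,v,n [ 4.46 -1.04 24.42] F [-8.44  0.43 19.  ] T [-0.09  2.28  0.01] q6 0.402
```

```bash
python3 -m creep '[[[4,-0.003,0,-0.0018,0.022,0.0012,-0.0385],[4,-0.003,0,-0.0018,0.036,0.002,-0.0625],[4,-0.003,0,-0.0018,0.036,0.002,-0.0625]]]' >/dev/null; python3 st.py
python3 -m creep '[[[4,-0.001,0,0,0.0111,0.0006,-0.0192],[4,-0.001,0,0,0.0111,0.0006,-0.0192],[4,-0.001,0,0,0.0111,0.0006,-0.0192]]]' >/dev/null; python3 st.py
```

```text
pos u,v,n [ 3.93 -1.26 24.41] F [-6.86 -0.88 17.96] T [-0.31  2.15 -0.03] q6 0.627
pos u,v,n [ 3.75 -1.36 24.43] F [-7.18 -1.43 17.07] T [-0.39  2.05 -0.01] q6 0.696
```

```bash
python3 -m creep '[[[4,-0.001,0,0,0.0111,0.0006,-0.0192],[4,-0.001,0,0,0.0111,0.0006,-0.0192],[4,-0.001,0,0,0.0111,0.0006,-0.0192]]]' >/dev/null; python3 st.py
python3 -m creep '[[[4,-0.001,0,0,0.0111,0.0006,-0.0192],[4,-0.001,0,0,0.0111,0.0006,-0.0192],[4,-0.001,0,0,0.0111,0.0006,-0.0192]]]' >/dev/null; python3 st.py
```

```text
pos u,v,n [ 3.56 -1.39 24.45] F [-6.51 -1.87 15.78] T [-0.49  2.1   0.02] q6 0.765
pos u,v,n [ 3.36 -1.37 24.47] F [-7.17 -1.76 14.82] T [-0.54  2.05  0.4 ] q6 0.834
```

```bash
python3 -m creep '[[[4,0,0,0,0.0111,0.0006,-0.0192],[4,0,0,0,0.0111,0.0006,-0.0192],[4,0,0,0,0.0111,0.0006,-0.0192]]]' >/dev/null; python3 st.py; python3 -c "
from h import *
s=r.read_state();print(s['clock'])
im=r.snapshot('scene')[:,:,::-1];cv2.imwrite('pics/c6.png',cv2.resize(im[110:190,140:250],None,fx=6,fy=6,interpolation=cv2.INTER_CUBIC))"
```

```text
pos u,v,n [ 3.26 -1.26 24.46] F [-8.29 -1.2  15.77] T [-0.43  2.38  1.32] q6 0.902
19.75
```

View pics/c6.png

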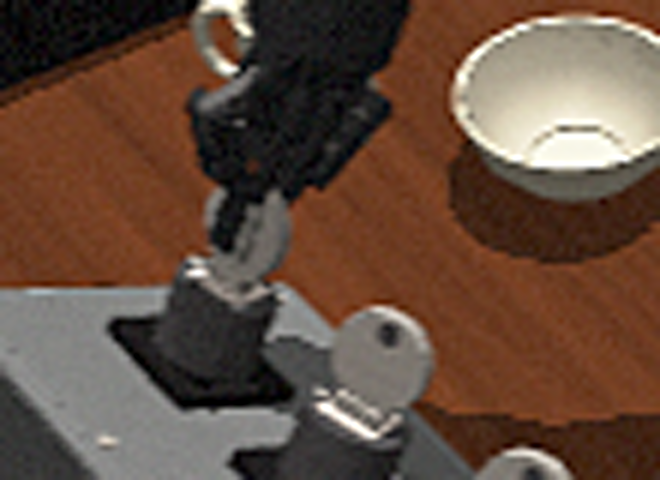

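The key is in, collar down at (235,285), and turned to match its neighbours; the turning torque is rising, so it is at the stop. I'll release and back off along the axis.

```bash
python3 -m creep '[[[40,0,0,0,0,0,0],[40,0,0,0,0,0,0],[40,0,0,0,0,0,0],[40,0,0,0,0,0,0]]]'; python3 st.py
python3 -m creep '[[[40,-0.05,-0.003,0.087,0,0,0],[40,-0.125,-0.007,0.217,0,0,0],[40,-0.25,-0.014,0.433,0,0,0],[40,-0.3,-0.016,0.52,0,0,0],[40,-0.3,-0.016,0.52,0,0,0]]]'
python3 -m creep '[[[40,0,0,0,0,0,0],[40,0,0,0,0,0,0],[40,0,0,0,0,0,0]]]'
python3 - <<'E'
from h import *
im=[r.snapshot(n)[:,:,::-1] for n in("top","scene")]
c=lambda im,x,y,w,h,k:cv2.resize(im[y:y+h,x:x+w],None,fx=k,fy=k,interpolation=cv2.INTER_CUBIC)
cv2.imwrite("pics/c7.png",np.hstack([c(im[0],240,100,130,100,3),c(im[1],140,110,130,100,3)]))
E
```

```text
clock: 20.3
tool_pos: [644.8, -195.5, 158.5]
eef_rot: [1.725, 2.095, 0.49]
wrist_force: [-0.1, -0.4, -0.6]
opening: 40.3
grip_force: 0.0
pos u,v,n [ 3.83 -0.06 23.14] F [-0.37 -0.36 -0.45] T [-0.01  0.44  0.02] q6 0.904
clock: 20.92
tool_pos: [584.8, -199.1, 264.3]
eef_rot: [1.723, 2.093, 0.49]
wrist_force: [-0.8, 0.7, 0.2]
opening: 40.1
grip_force: 0.0
clock: 21.3
tool_pos: [584.7, -198.5, 261.5]
eef_rot: [1.726, 2.097, 0.49]
wrist_force: [0.6, 0.0, 0.0]
opening: 39.8
grip_force: 0.0
```

View pics/c7.png

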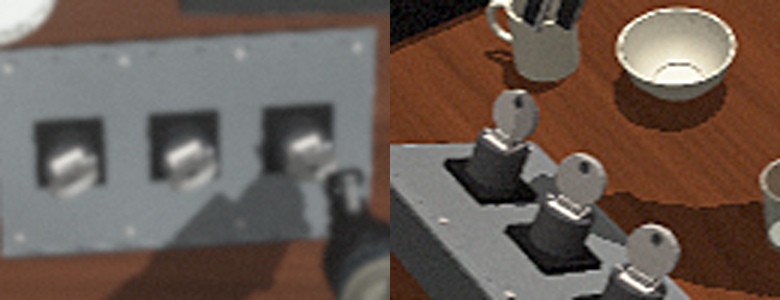

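All three keys now stand alike in their switches, ours at (515,115) in the scene crop, and the gripper is clear. I'll hand it in.

```bash
python3 -c "
from rig import r;print(r.finish_job())"
```

```text
the job is handed in; nothing more can be done
None
```

The round-bowed key is fully home in the empty switch and turned clockwise to its stop, matching the other two in the last pictures; the gripper is clear and the job was handed in at about 21 s (no verdict came back), though I viewed 11 pictures against the limit of 10.

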